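Make up two engine rebuild kits

TASK

Make up two engine rebuild kits from the stock on the bench: the large piston, the small valve spring and the large bearing go in the long tray with three compartments, the small piston and the large valve spring in the short tray with two. Put one part in each compartment, in any order, upright as it stands now, flat on the tray's floor and centred in its compartment. Set the parts down rather than dropping them, and leave the small bearing where it lies.

Things in the scene. Friction and masses are not known exactly. Their poses are not given: they have to be found in the camera images.
- large_piston: the larger of two bare aluminium pistons, a solid cylinder 62 mm in diameter and 50 mm tall with three ring grooves near the crown, standing crown up on the bench. About 0.3 kg. Origin: centre of its underside; z up its axis; its yaw does not matter.
- small_piston: the smaller of two bare aluminium pistons, a solid cylinder 44 mm in diameter and 40 mm tall with three ring grooves near the crown, standing crown up on the bench. About 0.13 kg. Origin: centre of its underside; z up its axis; its yaw does not matter.
- large_spring: the larger of two steel valve springs, a stiff coil 38 mm in outside diameter and 54 mm tall, standing on end on the bench; grip it by the outside, it does not give. About 0.1 kg. Origin: centre of its underside; z up its axis; its yaw does not matter.
- small_spring: the smaller of two steel valve springs, a stiff coil 26 mm in outside diameter and 32 mm tall, standing on end on the bench; grip it by the outside, it does not give. About 0.04 kg. Origin: centre of its underside; z up its axis; its yaw does not matter.
- large_bearing: the larger of two steel ball bearings, a ring 52 mm in outside diameter, 25 mm bore, 22 mm thick, lying flat on the bench. About 0.2 kg. Origin: centre of its underside; z up its axis; its yaw does not matter.
- small_bearing: the smaller of two steel ball bearings, a ring 32 mm in outside diameter, 14 mm bore, 12 mm thick, lying flat on the bench among the stock; it is not part of either kit. Origin: centre of its underside; z up its axis; its yaw does not matter.
- long_tray: long steel kit tray, dark floor: 252 mm long (x axis), 86 mm wide (y axis), 10 mm high; floor and walls 3 mm thick, so walls rise 7 mm inside. Three compartments, 80 x 80 mm, in a row along x, centres at x = -83, 0 and +83 mm, y = 0, floor 3 mm above the origin. Origin: centre of underside. Fixed to the bench left or right of the stock, x axis roughly along world x.
- short_tray: short steel kit tray, dark floor: 169 mm long (x axis), 86 mm wide (y axis), 10 mm high; floor and walls 3 mm thick, so walls rise 7 mm inside. Two compartments, 80 x 80 mm, in a row along x, centres at x = -41.5 and +41.5 mm, y = 0, floor 3 mm above the origin. Origin: centre of underside. Fixed to the bench left or right of the stock, x axis roughly along world x.
There are look-alikes about, which are no part of the job. What is shaped like the large_piston but blue is not meant. Leave any green look-alike of the short_tray alone.

How it is judged:
By the outcome, as a careful person would: the job done as asked, in the order asked, and still so for the second after the job is handed in, with the robot touching nothing.
It also fails if it takes over 125 s, if anything falls off the work surface, if the arm or the gripper's body presses on something with over 40 N, if the wrist force passes 120 N, or if a joint passes its speed limit or range.

ROBOT

A 6-joint arm with a two-finger parallel gripper is mounted at the origin on the work surface. World frame = base frame: x ahead of the robot, y to its left, z up, the work surface at z = 0. Lengths are in m, angles in rad, forces in N, time in s.
With the tool pointing down it reaches from about 0.425 to 0.95 m from the base axis. Payload 14.7 kg.
Tool frame: the origin (TCP) lies on the centre line of the jaws, within the pads' length; the fingertips stand 22 mm ahead of it and the grasp point (between the pads) lies 3 mm ahead of it; z points along the fingers, y is the line along which they close (so a half turn about z gives the same grasp; the last joint's range is limited). The gripper opens to 85 mm and grips with 20 to 120 N. Pads are 22 mm wide; open, the fingers measure 114 mm over their backs; the gripper's body (76 mm by 85 mm) begins 54 mm behind the grasp point. The pads swing forward as they close: fully open they stand 13 mm farther back than shut.
Start: joints at [1.23, 0.48, 1.596, -0, 1.065, -0.047], TCP at [0.188, 0.622, 0.253] pointing down, gripper open.
Joint ranges: [-2.75, 2.75], [-0.82, 2.05], [0.23, 2.67], [-1.56, 4.7], [0.09, 2.69], [-2.92, 2.92]. Speed limits (rad/s): [1.89, 1.89, 2.39, 3.01, 3.01, 3.01].

INTERFACE

Orientations are given as a unit quaternion [w, x, y, z].
In Python, from plant import robot gives the robot as it stands.
- The arm moves only by the tool carry_out, never from a script. Its arguments are lists of equal length, an entry for each row: "twist": the turn, a rotation vector about the tool's x, y, z in rad, a list of three; "xyz": the shift along the tool's x, y, z in m, a list of three; "hand": the finger opening in m, from 0 to 0.0854. A call has 1 to 20 rows; each row shifts and turns the commanded pose from where the row before left it, along the tool's axes as they then stand; what a row does not reach is not made up. A row lasts 1/10 s, in which the tool goes at most 50 mm and 8.59 degrees, less where a joint would pass 70% of its speed; a pose out of reach is approached as far as the arm can. A call with a gripper value outside its range is refused whole. The fingers move at their own pace and stop on an object; the grip force is fixed at half the most. Time passes only in rows, so rows that do not move let the fingers close. It gives the time, the measured TCP pose, the force, the opening and the grip force at its end, in the units of the state.
- robot.sense(): the state, without advancing time (a new reading comes with each control period).
- robot.read_camera(name): name is "side" or "top" or "wrist"; returns a dict with "frame" (384x512x3 uint8, blue, green, red), "camera_matrix" (3x3 intrinsics, pixels), "R" (3x3) and "t" (3): a world point X has camera coordinates R X + t. Camera axes: x right, y down, z forward; pixel columns grow to the right and rows downward; lengths in m; the calibration is good to about 2 mm. A picture is of the moment at which its call begins. There is no depth.
- robot.hand_in(): hands the job in; it is judged then, once.
The state is a dict: "time_s": time; "qpos": joint angles; "qd": joint speeds; "effort": joint torques, N m; "position": TCP position; "tcp_rot": TCP orientation; "contact_force": force on the tool from outside, world axes, zero at the start; "moment": the same for the moment, N m; "width": finger opening in m; "finger_force": force on a finger pad.
Only numpy, scipy, OpenCV 4.12 (cv2) and the standard library are available. Lean on these libraries where they do the work, as an engineer would, in place of code of your own. Each camera call takes 0.05 s, during which the arm holds its last target. There are 200 camera calls.

## Working session

There is one attempt and no reset: what is moved stays moved. The work goes in short steps, Python scripts to look and compute and a tool call to move; the robot and the scene stay as the last step left them, time stands still between calls to the robot, and variables do not carry over. Pictures are saved under pics/ and viewed, at most 14 in all, crops included, and the job is handed in when it is done.

Besides the shell and the picture viewer there is one more tool, called after "Emit:" by a JSON object that holds its "api" and its "payload". carry_out: Moves the arm, as the interface text tells. Its arguments: {"type":"object","properties":{"twist":{"type":"array"},"xyz":{"type":"array"},"hand":{"type":"array"}},"required":["twist","xyz","hand"]}

```bash
mkdir -p pics; ls
cat > h.py <<'E'
import sys; sys.path.insert(0,'.')
import numpy as np, cv2, pickle
from plant import robot
def snap(n,f):
    d=robot.read_camera(n); cv2.imwrite('pics/%s.png'%f,d['frame']); pickle.dump({k:np.array(v) for k,v in d.items()},open('pics/%s.pkl'%f,'wb')); return d
def load(f): return pickle.load(open('pics/%s.pkl'%f,'rb'))
def onplane(d,uv,z):
    R,t,K=d['R'],d['t'],d['camera_matrix']; r=R.T@np.linalg.solve(K,[*uv,1]); c=-R.T@t
    return c+r*(z-c[2])/r[2]
def proj(d,X):
    p=d['camera_matrix']@(d['R']@np.array(X)+d['t']); return p[:2]/p[2]
def tri(ds,uvs):
    A=[];b=[]
    for d,uv in zip(ds,uvs):
        P=d['camera_matrix']@np.c_[d['R'],d['t']]
        for i in (0,1):
            r=uv[i]*P[2]-P[i]; r=r/np.linalg.norm(r[:3]); A.append(r[:3]);b.append(-r[3])
    return np.linalg.lstsq(np.array(A),np.array(b),rcond=None)[0]
E
python3 - <<'E'
from h import *
for n in('top','side'):
    d=snap(n,n+'0'); print(n,np.round(-d['R'].T@d['t'],3),np.round(d['R'],2).tolist(),d['camera_matrix'].round(1).tolist())
s=robot.sense();print(s)
E
```

```text
pics
top [0.228 0.01  1.175] [[-0.1, -0.99, -0.0], [-0.97, 0.1, -0.21], [0.21, -0.02, -0.98]] [[434.4, 0.0, 245.0], [0.0, 434.4, 195.9], [0.0, 0.0, 1.0]]
side [ 0.352 -0.77   0.481] [[0.99, -0.15, 0.02], [-0.05, -0.47, -0.88], [0.14, 0.87, -0.47]] [[402.4, 0.0, 248.8], [0.0, 402.4, 195.3], [0.0, 0.0, 1.0]]
{'time_s': 0.1, 'qpos': array([ 1.23037465e+00,  4.80767163e-01,  1.59680634e+00,  2.71871911e-05,
        1.06514114e+00, -4.66014660e-02]), 'qd': array([-0.00053662, -0.00144697,  0.00012866, -0.001153  , -0.00062569,
        0.00060142]), 'effort': array([ 1.40688378e-03, -9.52249503e+01, -4.31041825e+01, -3.44381460e-04,
        5.16427608e-03, -4.50529546e-05]), 'position': array([0.1881006 , 0.62181533, 0.25273953]), 'tcp_rot': array([-1.19549616e-04,  1.46388724e-01,  9.89226984e-01, -5.48237728e-04]), 'contact_force': array([-0.92747817, -0.47967923,  0.18228978]), 'moment': array([-0.00462272, -0.00830866, -0.05906348]), 'finger_force': 0.0, 'width': 0.0852804357887889}
```

View pics/top0.png

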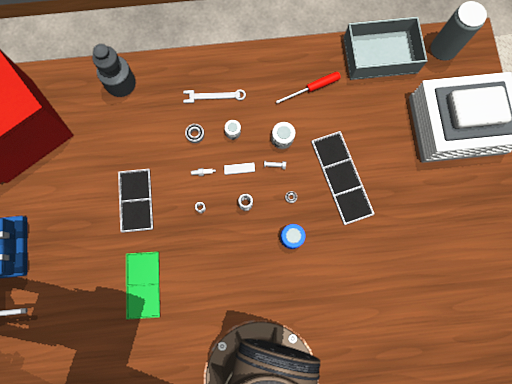

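View pics/side0.png

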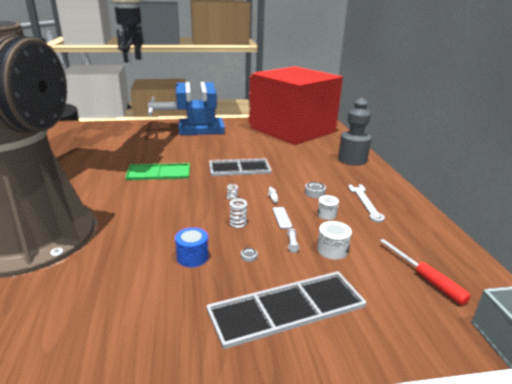

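The top view (image up = +x, right = −y) shows:

| Item | Pixel position |
|---|---|
| Large bearing | (195,132) |
| Small piston | (233,128) |
| Large piston | (283,134) |
| Small spring | (200,208) |
| Large spring | (246,202) |
| Small bearing | (291,197) |
| Blue decoy piston | (293,236) |
| Long tray, on the right | (343,177) |
| Short tray, on the left | (136,200) |
| Green decoy tray | (143,285) |

The side view shows the same items. I'll enlarge both.

Run:
```python
import cv2
def crop(src,x0,y0,x1,y1,k,o):
    i=cv2.imread('pics/%s.png'%src)[y0:y1,x0:x1]; i=cv2.resize(i,None,fx=k,fy=k,interpolation=cv2.INTER_CUBIC)
    for x in range((x0//20+1)*20,x1,20): cv2.line(i,(int((x-x0+.5)*k),0),(int((x-x0+.5)*k),6),(0,255,255),1);cv2.putText(i,str(x),(int((x-x0)*k)-8,18),0,.35,(0,255,255),1)
    for y in range((y0//20+1)*20,y1,20): cv2.line(i,(0,int((y-y0+.5)*k)),(6,int((y-y0+.5)*k)),(0,255,255),1);cv2.putText(i,str(y),(8,int((y-y0)*k)+5),0,.35,(0,255,255),1)
    cv2.imwrite('pics/%s.png'%o,i)
crop('top0',112,112,378,240,3,'topc')
crop('side0',200,150,370,345,3,'sidec')
```

```text
(no output)
```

View pics/topc.png

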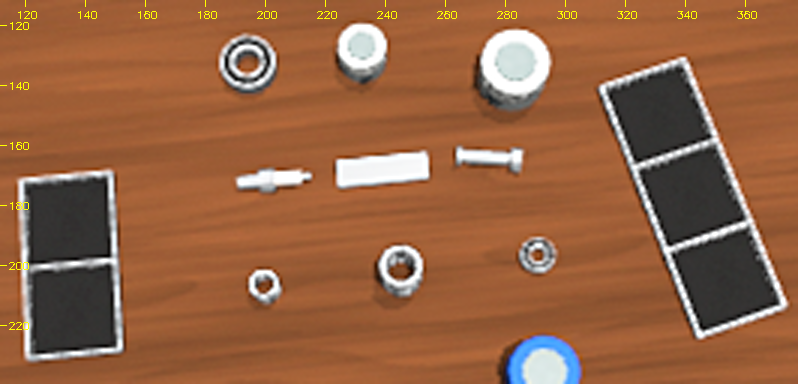

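View pics/sidec.png

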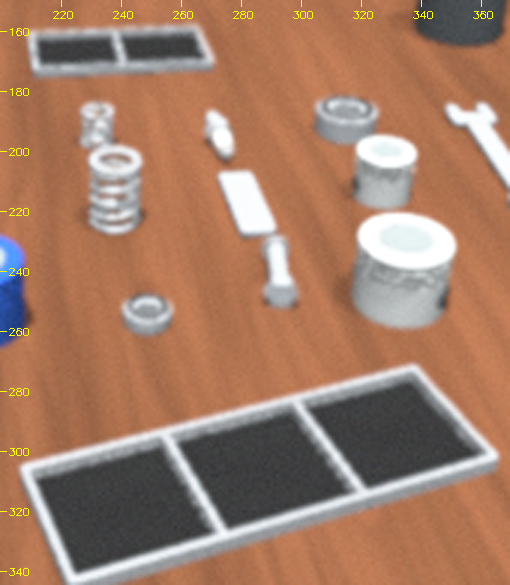

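The crops give the rim centres and tray corners. I'll triangulate them.

Run:
```python
from h import *
T,S=load('top0'),load('side0')
ft=lambda p:(112+(p[0]+.5)/3-.5,112+(p[1]+.5)/3-.5)
fs=lambda p:(200+(p[0]+.5)/3-.5,150+(p[1]+.5)/3-.5)
P=dict(LB=((247,61),(346,112),.022),SP=((362,45),(386,153),.04),LP=((515,62),(406,242),.05),LS=((400,267),(116,162),.054),SS=((264,284),(97,110),.032),sb=((538,253),(148,306),.012),
Lc1=((600,87),(414,366),.01),Lc2=((686,58),(497,461),.01),Lc3=((786,305),(72,583),.01),Lc4=((700,338),(22,468),.01),
Sc1=((19,180),(203,30),.01),Sc2=((112,171),(213,66),.01),Sc3=((123,352),(35,74),.01),Sc4=((27,360),(30,33),.01))
for k,(a,b,z) in P.items():
    X=tri([T,S],[ft(a),fs(b)]); print(k,X.round(4),'top@z',onplane(T,ft(a),z)[:2].round(4),'side@z',onplane(S,fs(b),z)[:2].round(4), 'r%.3f'%np.hypot(*X[:2]))
```

```text
LB [0.6681 0.1151 0.0187] top@z [0.6682 0.1147] side@z [0.6644 0.1081] r0.678
SP [0.6653 0.0066 0.0382] top@z [0.6659 0.0063] side@z [0.6625 0.0027] r0.665
LP [ 0.6315 -0.1308  0.0478] top@z [ 0.6314 -0.1307] side@z [ 0.6293 -0.1344] r0.645
LS [ 0.4527 -0.0072  0.0506] top@z [ 0.452  -0.0071] side@z [ 0.452  -0.0132] r0.453
SS [0.453  0.1149 0.032 ] top@z [0.4534 0.1149] side@z [0.4525 0.1147] r0.467
sb [ 0.4591 -0.1341  0.0132] top@z [ 0.4604 -0.1343] side@z [ 0.4584 -0.1328] r0.478
Lc1 [ 0.6126 -0.2119  0.0105] top@z [ 0.613  -0.2121] side@z [ 0.6126 -0.2113] r0.648
Lc2 [ 0.6321 -0.2963  0.0095] top@z [ 0.6331 -0.2965] side@z [ 0.6304 -0.2972] r0.698
Lc3 [ 0.3889 -0.3518  0.0103] top@z [ 0.3901 -0.3519] side@z [ 0.3879 -0.3516] r0.524
Lc4 [ 0.3682 -0.2699  0.0105] top@z [ 0.3682 -0.27  ] side@z [ 0.3682 -0.2694] r0.457
Sc1 [0.583  0.3366 0.0037] top@z [0.5786 0.3349] side@z [0.5825 0.3232] r0.673
Sc2 [0.5792 0.2498 0.0044] top@z [0.5784 0.2487] side@z [0.5756 0.2374] r0.631
Sc3 [0.4097 0.2494 0.0041] top@z [0.4086 0.2482] side@z [0.4091 0.2369] r0.480
Sc4 [0.4105 0.3349 0.009 ] top@z [0.4102 0.3346] side@z [0.4106 0.3326] r0.530
```

Heights come out within about 5 mm of the stated ones, and the tray sizes match (251×87 and 168×87). I'll square the tool to the world (fingers along y) and move over the left side for wrist views.

Emit:
{"api": "carry_out", "payload": {"twist": [[0,0,-0.098],[0,0,-0.098],[0,0,-0.097],[0,0,0],[0,0,0],[0,0,0],[0,0,0],[0,0,0],[0,0,0],[0,0,0],[0,0,0],[0,0,0],[0,0,0],[0,0,0],[0,0,0],[0,0,0],[0,0,0],[0,0,0]], "xyz": [[0,0,0],[0,0,0],[0,0,0],[-0.022,-0.03,0],[-0.022,-0.03,0],[-0.022,-0.03,0],[-0.022,-0.03,0],[-0.022,-0.03,0],[-0.022,-0.03,0],[-0.022,-0.03,0],[-0.022,-0.03,0],[-0.022,-0.03,0],[-0.022,-0.03,0],[-0.022,-0.03,0],[-0.022,-0.03,0],[-0.022,-0.03,0],[-0.022,-0.03,0],[0,0,0]], "hand": [0.085,0.085,0.085,0.085,0.085,0.085,0.085,0.085,0.085,0.085,0.085,0.085,0.085,0.085,0.085,0.085,0.085,0.085]}}

```text
time_s: 1.9
position: [0.498, 0.1989, 0.2531]
tcp_rot: [0.0, 0.002, 1.0, -0.0]
contact_force: [-0.1, 0.6, -0.8]
width: 0.085
finger_force: 0.0
```

Run:
```python
from h import *
d=snap('wrist','w1'); print(np.round(-d['R'].T@d['t'],3),np.round(d['R'],3).tolist(),d['camera_matrix'].round(1).tolist())
s=robot.sense(); print(s['time_s'],s['position'].round(4),s['tcp_rot'].round(4),s['qpos'].round(3))
for n,X in dict(LB=(.668,.115,.0),SS=(.453,.115,0),S1=(.4525,.2915,0),S2=(.5355,.2917,0)).items(): print(n,proj(d,X))
```

```text
[0.413 0.199 0.373] [[0.004, 1.0, -0.001], [0.945, -0.003, 0.328], [0.328, -0.002, -0.945]] [[310.0, 0.0, 261.4], [0.0, 310.0, 188.7], [0.0, 0.0, 1.0]]
1.95 [0.4968 0.2002 0.253 ] [-1.0e-04  1.9e-03  1.0e+00 -1.0e-04] [ 0.327  0.322  1.858 -0.     0.962 -1.24 ]
LB [202.73763234 273.21655755]
SS [190.77708483 117.52479224]
S1 [340.30868442 116.55286969]
S2 [335.23790712 183.41810861]
```

View pics/w1.png

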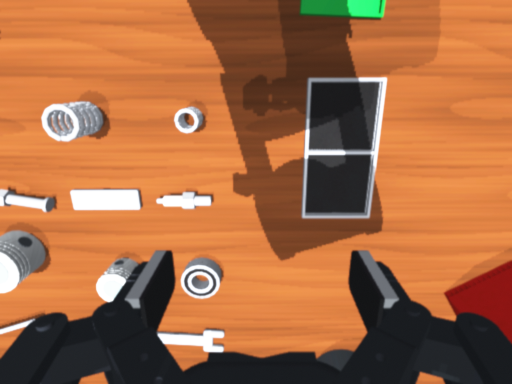

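The wrist view (image down = +x, right = +y) shows:

| Item | Pixel position |
|---|---|
| Short tray corners | (308,79), (386,78), (369,217), (303,218) |
| Large bearing | (203,277) |
| Small spring rim | (187,120) |
| Large spring rim | (61,122) |

I'll take two more wrist views farther right.

Emit:
{"api": "carry_out", "payload": {"twist": [[0,0,0],[0,0,0],[0,0,0],[0,0,0],[0,0,0],[0,0,0],[0,0,0]], "xyz": [[0,-0.035,0],[0,-0.035,0],[0,-0.035,0],[0,-0.035,0],[0,-0.035,0],[0,0,0],[0,0,0]], "hand": [0.085,0.085,0.085,0.085,0.085,0.085,0.085]}}

```text
time_s: 2.65
position: [0.4954, 0.0271, 0.2532]
tcp_rot: [-0.0, 0.001, 1.0, 0.0]
contact_force: [-0.2, 0.4, 0.4]
width: 0.0849
finger_force: 0.0
```

Run:
```python
from h import *
snap('wrist','w2')
```

Emit:
{"api": "carry_out", "payload": {"twist": [[0,0,0],[0,0,0],[0,0,0],[0,0,0],[0,0,0],[0,0,0],[0,0,0]], "xyz": [[0,-0.035,0],[0,-0.035,0],[0,-0.035,0],[0,-0.035,0],[0,-0.035,0],[0,0,0],[0,0,0]], "hand": [0.085,0.085,0.085,0.085,0.085,0.085,0.085]}}

```text
time_s: 3.4
position: [0.4958, -0.1474, 0.2531]
tcp_rot: [-0.0, 0.001, 1.0, 0.0]
contact_force: [0.3, 1.3, -0.2]
width: 0.085
finger_force: 0.0
```

Run:
```python
from h import *
snap('wrist','w3')
s=robot.sense(); print(s['time_s'],s['position'].round(4))
a=cv2.imread('pics/w2.png')[60:340]; b=cv2.imread('pics/w3.png')[60:340]
cv2.imwrite('pics/w23.png',np.vstack([a,b]))
```

```text
3.45 [ 0.4957 -0.1468  0.2531]
```

View pics/w23.png

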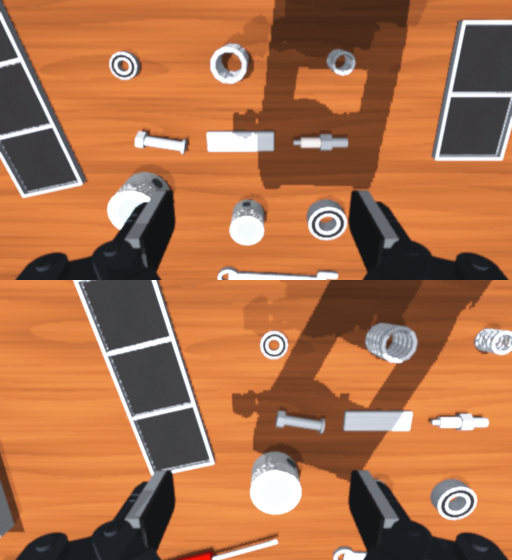

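The mosaic shows w2 on top (row = y+60) and w3 below (row = y−220). All stock and the long tray are in view. I'll enlarge the rims and trays to get precise readings.

Run:
```python
from h import *
I={w:cv2.imread('pics/%s.png'%w) for w in('w1','w2','w3')}
def c(w,x0,y0,nx,ny,k):
    i=np.zeros((ny,nx,3),np.uint8); s=I[w][y0:y0+ny,x0:x0+nx]; i[:s.shape[0],:s.shape[1]]=s
    i=cv2.resize(i,None,fx=k,fy=k,interpolation=cv2.INTER_CUBIC)
    for j in range(0,nx,10): cv2.line(i,(j*k,0),(j*k,4),(0,255,255),1)
    for j in range(0,ny,10): cv2.line(i,(0,j*k),(4,j*k),(0,255,255),1)
    cv2.putText(i,'%s %d,%d'%(w,x0,y0),(2,ny*k-3),0,.4,(0,255,0),1); i[-1]=0; i[:,-1]=0; return i
L=[('w1',30,90),('w3',365,90),('w1',155,90),('w2',310,90),('w1',85,250),('w2',215,250),('w2',295,250),('w3',245,236)]
m=[c(w,x,y,64,64,3) for w,x,y in L]
cv2.imwrite('pics/m1.png',np.vstack([np.hstack(m[:4]),np.hstack(m[4:])]))
cv2.imwrite('pics/m2.png',np.hstack([c('w3',70,0,160,270,2),c('w1',295,65,100,180,3)]))
```

```text
(no output)
```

View pics/m1.png

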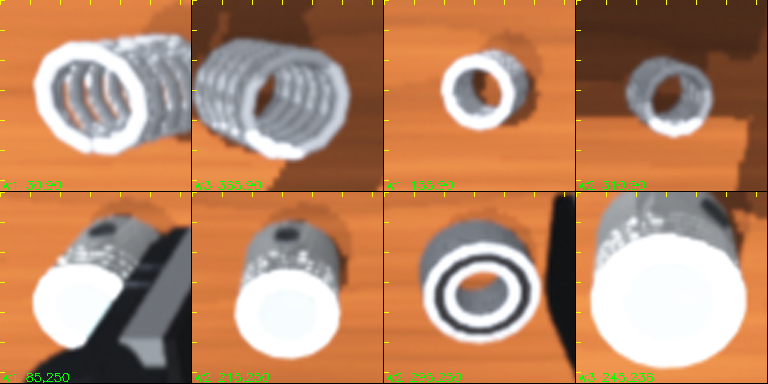

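View pics/m2.png

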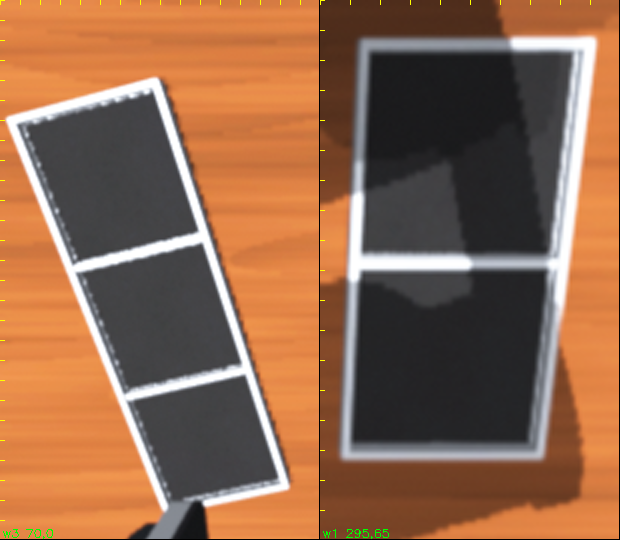

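Rim and corner pixels are readable in the crops, so I'll compute positions from them.

```bash
cat > m.py <<'E'
from h import *
D={k:load(k) for k in('w1','w2','w3')}; D['t']=load('top0'); D['s']=load('side0')
def px(w,x0,y0,p,k): return (w,(x0+(p[0]+.5)/k-.5,y0+(p[1]+.5)/k-.5))
t=lambda *p:px('t',112,112,p,3); s=lambda *p:px('s',200,150,p,3)
O=dict(
LS=(.054,[px('w1',30,90,(90,98),3),px('w3',365,90,(104,103),3),t(400,267),s(116,162)]),
SS=(.032,[px('w1',155,90,(95,91),3),px('w2',310,90,(103,101),3),t(264,284),s(97,110)]),
SP=(.040,[px('w2',215,250,(95,121),3),px('w1',85,250,(80,114),3),t(362,45),s(386,153)]),
LB=(.022,[px('w2',295,250,(98,100),3),('w3',(457,279)),('w1',(203,278)),t(247,61),s(346,112)]),
LP=(.050,[px('w3',245,236,(93,109),3),t(515,62),s(406,242)]))
for n,(z,m) in O.items():
    X=tri([D[w] for w,_ in m],[p for _,p in m]); print(n,X.round(4),[(w,*onplane(D[w],p,z)[:2].round(4)) for w,p in m])
Lt=[px('w3',70,0,p,2) for p in((7,119),(159,78),(289,487))]; St=[px('w1',295,65,p,3) for p in((41,39),(276,38),(224,459),(22,459))]
print([onplane(D[w],p,.01).round(4)[:2] for w,p in Lt]); print([onplane(D[w],p,.01).round(4)[:2] for w,p in St])
print('3d',[tri([D['w3'],D['t'],D['s']],[a[1],b[1],c[1]]).round(4) for a,b,c in zip(Lt,[t(786,305),t(700,338),t(600,87)],[s(72,583),s(22,468),s(414,366)])])
E
python3 m.py
```

```text
LS [ 0.4521 -0.0073  0.0516] [('w1', np.float64(0.4515), np.float64(-0.0064)), ('w3', np.float64(0.4516), np.float64(-0.0073)), ('t', np.float64(0.452), np.float64(-0.0071)), ('s', np.float64(0.452), np.float64(-0.0132))]
SS [0.453  0.1162 0.0311] [('w1', np.float64(0.4522), np.float64(0.1172)), ('w2', np.float64(0.4534), np.float64(0.1166)), ('t', np.float64(0.4534), np.float64(0.1149)), ('s', np.float64(0.4525), np.float64(0.1147))]
SP [0.6644 0.006  0.0386] [('w2', np.float64(0.6632), np.float64(0.0071)), ('w1', np.float64(0.6619), np.float64(0.0055)), ('t', np.float64(0.6659), np.float64(0.0063)), ('s', np.float64(0.6625), np.float64(0.0027))]
LB [0.6675 0.117  0.0163] [('w2', np.float64(0.6659), np.float64(0.1149)), ('w3', np.float64(0.6599), np.float64(0.1133)), ('w1', np.float64(0.6604), np.float64(0.1198)), ('t', np.float64(0.6682), np.float64(0.1147)), ('s', np.float64(0.6644), np.float64(0.1081))]
LP [ 0.6315 -0.1306  0.0476] [('w3', np.float64(0.6298), np.float64(-0.1305)), ('t', np.float64(0.6314), np.float64(-0.1307)), ('s', np.float64(0.6293), np.float64(-0.1344))]
[array([ 0.3876, -0.3515]), array([ 0.3676, -0.2667]), array([ 0.6125, -0.2101])]
[array([0.4093, 0.2504]), array([0.4092, 0.3368]), array([0.5786, 0.3364]), array([0.5783, 0.25  ])]
3d [array([ 0.3885, -0.3517,  0.0104]), array([ 0.368 , -0.2687,  0.0092]), array([ 0.6128, -0.2111,  0.0098])]
```

All measurements agree to about 2 mm. Large piston first.

Emit:
{"api": "carry_out", "payload": {"twist": [[0,0,0],[0,0,0],[0,0,0],[0,0,0],[0,0,0],[0,0,0],[0,0,0],[0,0,0],[0,0,0],[0,0,0]], "xyz": [[-0.027,0.0032,0],[-0.027,0.0032,0],[-0.027,0.0032,0],[-0.027,0.0032,0.01],[-0.027,0.0032,0.02],[0,0,0.03],[0,0,0.03],[0,0,0.03],[0,0,0],[0,0,0]], "hand": [0.085,0.085,0.085,0.085,0.085,0.085,0.085,0.085,0.085,0.085]}}

```text
time_s: 4.45
position: [0.6307, -0.1308, 0.1336]
tcp_rot: [-0.0, -0.0, 1.0, 0.0]
contact_force: [1.1, -0.5, -0.0]
width: 0.0847
finger_force: 0.0
```

Emit:
{"api": "carry_out", "payload": {"twist": [[0,0,0],[0,0,0],[0,0,0],[0,0,0],[0,0,0],[0,0,0],[0,0,0],[0,0,0],[0,0,0],[0,0,0],[0,0,0],[0,0,0]], "xyz": [[0,0,0.03],[0,0,0.03],[0,0,0.025],[0,0,0.0125],[0,0,0.006],[0,0,0],[0,0,0],[0,0,0],[0,0,0],[0,0,0],[0,0,0],[0,0,0]], "hand": [0.085,0.085,0.085,0.085,0.085,0.085,0.05,0.05,0.05,0.05,0.05,0.05]}}

```text
time_s: 5.65
position: [0.6315, -0.1323, 0.0315]
tcp_rot: [0.001, 0.0, 1.0, -0.0]
contact_force: [-1.0, 1.4, 8.7]
width: 0.0609
finger_force: 63.5
```

Run:
```python
from h import *
d=snap('side','s1'); s=robot.sense(); print(s['time_s'],s['position'].round(4),s['width'],s['finger_force'])
i=d['frame'][170:290,270:400]; cv2.imwrite('pics/s1c.png',cv2.resize(i,None,fx=5,fy=5,interpolation=cv2.INTER_CUBIC))
for z in (0,.01,.02,.03): print(z,((proj(d,(s['position'][0],s['position'][1]-.031,z))-[270,170])*5).round())
```

```text
5.7 [ 0.6315 -0.1324  0.0315] 0.06101975457374062 63.481467962265015
0 [340. 448.]
0.01 [343. 427.]
0.02 [346. 406.]
0.03 [349. 385.]
```

View pics/s1c.png

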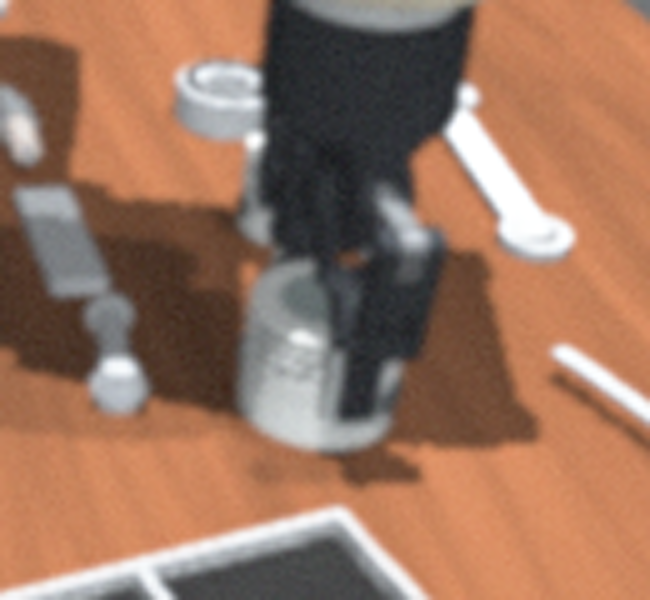

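The grip holds: the tip is at about z = 14 mm, pixel (355,418) in the crop, and the jaw sits on the piston at mid-height. I'll carry it to the far compartment of the long tray.

Emit:
{"api": "carry_out", "payload": {"twist": [[0,0,0],[0,0,0],[0,0,0],[0,0,0],[0,0,0],[0,0,0],[0,0,0],[0,0,0],[0,0,0],[0,0,0],[0,0,0],[0,0,0],[0,0,0]], "xyz": [[0,0,-0.015],[0,0,-0.025],[0,0,-0.02],[0.0085,-0.022,0],[0.0085,-0.022,0],[0.0085,-0.022,0],[0.0085,-0.022,0],[0.0085,-0.022,0],[0.0076,-0.0205,0],[0,0,0.02],[0,0,0.02],[0,0,0],[0,0,0]], "hand": [0.05,0.05,0.05,0.05,0.05,0.05,0.05,0.05,0.05,0.05,0.05,0.05,0.05]}}

```text
time_s: 7.0
position: [0.5806, -0.2627, 0.0507]
tcp_rot: [0.0, 0.0, 1.0, -0.0]
contact_force: [0.2, 0.4, -2.0]
width: 0.0607
finger_force: 65.9
```

Run:
```python
from h import *
d=snap('wrist','w4'); s=robot.sense(); print(s['time_s'],s['position'].round(4),s['width'],s['contact_force'])
e=snap('side','s2')
a=cv2.resize(d['frame'][0:330,60:460],(800,600)[:2] and (400,330)); b=cv2.resize(e['frame'][200:345,205:365],None,fx=2.3,fy=2.3)
h=max(a.shape[0],b.shape[0]); f=lambda i:cv2.copyMakeBorder(i,0,h-i.shape[0],0,0,cv2.BORDER_CONSTANT); cv2.imwrite('pics/p1.png',np.hstack([f(a),f(b)]))
```

```text
7.05 [ 0.5809 -0.2628  0.0511] 0.06075123402156958 [ 0.61372079  0.03154845 -2.69226251]
```

View pics/p1.png

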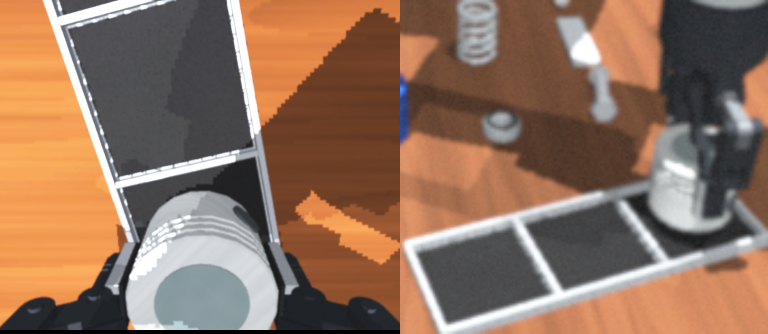

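The piston hangs over the far compartment, well clear of its walls. I'll lower it.

Emit:
{"api": "carry_out", "payload": {"twist": [[0,0,0],[0,0,0],[0,0,0],[0,0,0],[0,0,0],[0,0,0]], "xyz": [[-0.0006,0,0.008],[0,0,0.005],[0,0,0.002],[0,0,0.001],[0,0,0],[0,0,0]], "hand": [0.05,0.05,0.05,0.05,0.05,0.05]}}

```text
time_s: 7.7
position: [0.5807, -0.2624, 0.0345]
tcp_rot: [-0.0, 0.0, 1.0, 0.0]
contact_force: [-5.5, 3.0, 14.3]
width: 0.0612
finger_force: 67.8
```

Emit:
{"api": "carry_out", "payload": {"twist": [[0,0,0],[0,0,0],[0,0,0],[0,0,0],[0,0,0],[0,0,0],[0,0,0],[0,0,0],[0,0,0],[0,0,0],[0,0,0],[0,0,0],[0,0,0],[0,0,0],[0,0,0],[0,0,0],[0,0,0],[0,0,0],[0,0,0],[0,0,0]], "xyz": [[0,0,0],[0,0,0],[0,0,0],[0,0,0],[0,0,-0.02],[0,0,-0.03],[0,0,-0.03],[0,0,-0.03],[-0.0086,0.0377,0],[-0.0086,0.0377,0],[-0.0086,0.0377,0],[-0.0086,0.0377,0],[-0.0086,0.0377,0],[-0.0086,0.0377,0],[-0.0086,0.0377,0],[-0.0086,0.0377,0],[-0.0086,0.0377,0],[-0.0086,0.0377,0],[0,0,0],[0,0,0]], "hand": [0.075,0.08,0.085,0.085,0.085,0.085,0.085,0.085,0.085,0.085,0.085,0.085,0.085,0.085,0.085,0.085,0.085,0.085,0.085,0.085]}}

```text
time_s: 9.7
position: [0.6671, 0.1152, 0.1435]
tcp_rot: [-0.0, -0.001, 1.0, -0.0]
contact_force: [-0.3, -1.0, -0.1]
width: 0.0852
finger_force: 0.0
```

Run:
```python
from h import *
d=snap('wrist','w5'); e=snap('top','t2'); s=robot.sense(); print(s['time_s'],s['position'].round(4),s['width'])
b=cv2.resize(e['frame'][120:230,180:380],None,fx=2.5,fy=2.5,interpolation=cv2.INTER_CUBIC)
a=d['frame'][100:384,100:400]; h=284; cv2.imwrite('pics/p2.png',np.hstack([a,cv2.copyMakeBorder(b,0,h-b.shape[0],0,0,cv2.BORDER_CONSTANT)]))
```

```text
9.8 [0.667  0.1136 0.1436] 0.0849738713794338
```

View pics/p2.png

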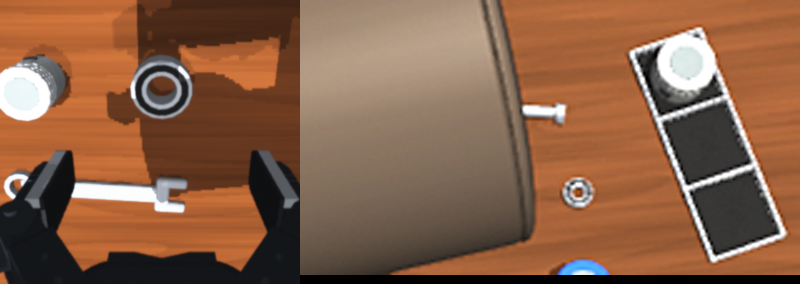

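The piston stands in the far compartment, top face centre near crop (688,62). The bearing lies under the gripper, rim centre near w5 pixel (262,189). Checking both positions.

Run:
```python
from h import *
d=load('w5');e=load('t2')
print(onplane(d,(262,190),.022).round(4), onplane(e,(180+(388+.5)/2.5-.5,120+62.5/2.5-.5),.053).round(4))
```

```text
[0.6667 0.1152 0.022 ] [ 0.5815 -0.2649  0.053 ]
```

Emit:
{"api": "carry_out", "payload": {"twist": [[0,0,0],[0,0,0],[0,0,0],[0,0,0],[0,0,0],[0,0,0],[0,0,0],[0,0,0],[0,0,0],[0,0,0],[0,0,0],[0,0,0],[0,0,0]], "xyz": [[0,0.001,0.035],[0,0,0.035],[0,0,0.025],[0,0,0.013],[0,0,0.0076],[0,0,0],[0,0,0],[0,0,0],[0,0,0],[0,0,0],[0,0,0],[0,0,0],[0,0,0]], "hand": [0.085,0.085,0.085,0.085,0.085,0.085,0.04,0.04,0.04,0.04,0.04,0.04,0.04]}}

```text
time_s: 11.1
position: [0.6681, 0.1153, 0.0301]
tcp_rot: [0.001, 0.0, 1.0, 0.0]
contact_force: [-4.8, -2.1, 14.6]
width: 0.0496
finger_force: 59.4
```

Emit:
{"api": "carry_out", "payload": {"twist": [[0,0,0],[0,0,0],[0,0,0],[0,0,0],[0,0,0],[0,0,0],[0,0,0],[0,0,0],[0,0,0],[0,0,0],[0,0,0],[0,0,0],[0,0,0],[0,0,0],[0,0,0],[0,0,0]], "xyz": [[0,0,-0.02],[0,0,-0.03],[0,0,-0.03],[0.0152,-0.036,0],[0.0152,-0.036,0],[0.0152,-0.036,0],[0.0152,-0.036,0],[0.0152,-0.036,0],[0.0152,-0.036,0],[0.0152,-0.036,0],[0.0152,-0.036,0],[0.0152,-0.036,0],[0.0152,-0.036,0],[0.0156,-0.0368,0],[0,0,0],[0,0,0]], "hand": [0.04,0.04,0.04,0.04,0.04,0.04,0.04,0.04,0.04,0.04,0.04,0.04,0.04,0.04,0.04,0.04]}}

```text
time_s: 12.7
position: [0.4992, -0.2823, 0.1088]
tcp_rot: [0.0, 0.001, 1.0, -0.0]
contact_force: [0.3, -0.5, -1.6]
width: 0.0498
finger_force: 62.7
```

Run:
```python
from h import *
d=snap('wrist','w6'); s=robot.sense(); print(s['time_s'],s['position'].round(4),s['width'],s['contact_force'])
e=snap('side','s3')
b=cv2.resize(e['frame'][200:345,205:365],None,fx=2.5,fy=2.5,interpolation=cv2.INTER_CUBIC)
a=d['frame'][20:380,60:440];h=363;f=lambda i:cv2.copyMakeBorder(i,0,h-i.shape[0],0,0,cv2.BORDER_CONSTANT); cv2.imwrite('pics/p3.png',np.hstack([f(a),f(b)]))
```

```text
12.75 [ 0.4995 -0.2814  0.1087] 0.049462891013678706 [-0.42655906  0.97204151 -1.38403026]
```

View pics/p3.png

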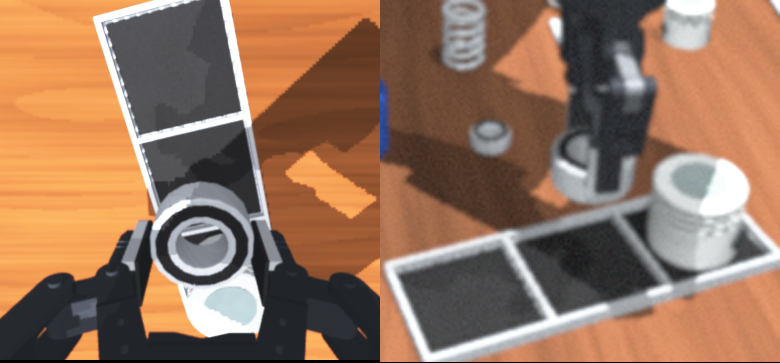

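The bearing is held level above the middle compartment, and the piston looks right in the far one. I'll lower it.

Emit:
{"api": "carry_out", "payload": {"twist": [[0,0,0],[0,0,0],[0,0,0],[0,0,0],[0,0,0],[0,0,0],[0,0,0]], "xyz": [[-0.0015,0,0.03],[0,0,0.025],[0,0,0.013],[0,0,0.004],[0,0,0.002],[0,0,0],[0,0,0]], "hand": [0.04,0.04,0.04,0.04,0.04,0.04,0.04]}}

```text
time_s: 13.5
position: [0.5014, -0.2816, 0.0351]
tcp_rot: [0.001, 0.0, 1.0, -0.0]
contact_force: [-0.2, 0.3, -0.5]
width: 0.0495
finger_force: 62.7
```

Emit:
{"api": "carry_out", "payload": {"twist": [[0,0,0],[0,0,0],[0,0,0],[0,0,0]], "xyz": [[0,0,0.001],[0,0,0.001],[0,0,0.0005],[0,0,0]], "hand": [0.04,0.04,0.04,0.04]}}

```text
time_s: 13.9
position: [0.5013, -0.2817, 0.0331]
tcp_rot: [0.001, 0.0, 1.0, -0.0]
contact_force: [-4.1, 1.4, 21.9]
width: 0.0496
finger_force: 65.0
```

Emit:
{"api": "carry_out", "payload": {"twist": [[0,0,0],[0,0,0],[0,0,0],[0,0,0],[0,0,0],[0,0,0],[0,0,0],[0,0,0],[0,0,0],[0,0,0],[0,0,0],[0,0,0],[0,0,0],[0,0,0],[0,0,0],[0,0,0],[0,0,0],[0,0,0],[0,0,0],[0,0,0]], "xyz": [[0,0,0],[0,0,0],[0,0,0],[0,0,0],[0,0,-0.02],[0,0,-0.03],[0,0,-0.03],[0,0,-0.03],[0.0044,0.0362,0],[0.0044,0.0362,0],[0.0044,0.0362,0],[0.0044,0.0362,0],[0.0044,0.0362,0],[0.0044,0.0362,0],[0.0044,0.0362,0],[0.0044,0.0362,0],[0.0044,0.0362,0],[0.0044,0.0362,0],[0.004,0.0362,0],[0,0,0]], "hand": [0.06,0.065,0.07,0.07,0.07,0.07,0.07,0.07,0.07,0.07,0.07,0.07,0.07,0.07,0.07,0.07,0.07,0.07,0.07,0.07]}}

```text
time_s: 15.9
position: [0.4527, 0.1201, 0.1417]
tcp_rot: [0.0, -0.001, 1.0, 0.0]
contact_force: [0.3, -0.3, 0.2]
width: 0.0701
finger_force: 0.0
```

Run:
```python
from h import *
d=snap('wrist','w7'); e=snap('side','s4'); s=robot.sense(); print(s['time_s'],s['position'].round(4),s['width'])
b=cv2.resize(e['frame'][200:345,205:365],None,fx=2.3,fy=2.3,interpolation=cv2.INTER_CUBIC)
a=d['frame'][20:354,100:420];h=334; cv2.imwrite('pics/p4.png',np.hstack([a,cv2.copyMakeBorder(b,0,max(0,h-b.shape[0]),0,0,cv2.BORDER_CONSTANT)[:h]]))
```

```text
16.0 [0.453  0.1175 0.1417] 0.07023214972905473
```

View pics/p4.png

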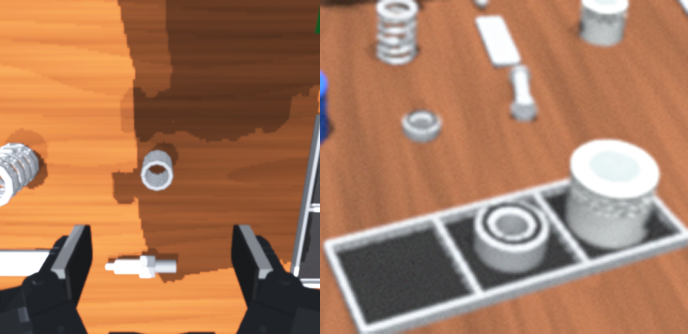

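The bearing sits flat in the middle compartment, and the small spring's rim is near w7 pixel (257,192). Checking numerically.

Run:
```python
from h import *
d=load('w7');e=load('s4')
print(onplane(d,(257,192),.032).round(4), onplane(e,(205+191/2.3,200+222/2.3),.025).round(4))
```

```text
[0.4499 0.1162 0.032 ] [ 0.5007 -0.281   0.025 ]
```

Emit:
{"api": "carry_out", "payload": {"twist": [[0,0,0],[0,0,0],[0,0,0],[0,0,0],[0,0,0],[0,0,0],[0,0,0],[0,0,0],[0,0,0],[0,0,0],[0,0,0],[0,0,0],[0,0,0],[0,0,0]], "xyz": [[0.001,-0.001,0.035],[0,0,0.035],[0,0,0.025],[0,0,0.012],[0,0,0.006],[0,0,0],[0,0,0],[0,0,0],[0,0,0],[0,0,0],[0,0,0],[0,0,0],[0,0,0],[0,0,0]], "hand": [0.07,0.07,0.07,0.07,0.07,0.05,0.035,0.015,0.015,0.015,0.015,0.015,0.015,0.015]}}

```text
time_s: 17.4
position: [0.4529, 0.1159, 0.0298]
tcp_rot: [0.001, 0.0, 1.0, 0.0]
contact_force: [-0.9, -2.3, 11.3]
width: 0.0247
finger_force: 58.2
```

Emit:
{"api": "carry_out", "payload": {"twist": [[0,0,0],[0,0,0],[0,0,0],[0,0,0],[0,0,0],[0,0,0],[0,0,0],[0,0,0],[0,0,0],[0,0,0],[0,0,0],[0,0,0],[0,0,0],[0,0,0],[0,0,0],[0,0,0],[0,0,0]], "xyz": [[0,0,-0.02],[0,0,-0.03],[0,0,-0.03],[-0.004,-0.035,0],[-0.004,-0.035,0],[-0.004,-0.035,0],[-0.004,-0.035,0],[-0.004,-0.035,0],[-0.004,-0.035,0],[0.0095,-0.0344,0],[0.0095,-0.0344,0],[0.0095,-0.0344,0],[0.0095,-0.0344,0],[0.0095,-0.0344,0],[0.0095,-0.0344,0],[0,0,0],[0,0,0]], "hand": [0.015,0.015,0.015,0.015,0.015,0.015,0.015,0.015,0.015,0.015,0.015,0.015,0.015,0.015,0.015,0.015,0.015]}}

```text
time_s: 19.1
position: [0.4187, -0.3012, 0.1093]
tcp_rot: [0.0, 0.001, 1.0, -0.0]
contact_force: [0.2, -0.1, -0.4]
width: 0.0243
finger_force: 59.1
```

Emit:
{"api": "carry_out", "payload": {"twist": [[0,0,0],[0,0,0],[0,0,0],[0,0,0],[0,0,0],[0,0,0],[0,0,0]], "xyz": [[-0.001,0.001,0.03],[0,0,0.025],[0,0,0.013],[0,0,0.004],[0,0,0.002],[0,0,0.001],[0,0,0]], "hand": [0.015,0.015,0.015,0.015,0.015,0.015,0.015]}}

```text
time_s: 19.8
position: [0.4203, -0.2997, 0.0344]
tcp_rot: [0.0, 0.0, 1.0, -0.0]
contact_force: [-0.6, -0.7, -0.6]
width: 0.024
finger_force: 59.1
```

Emit:
{"api": "carry_out", "payload": {"twist": [[0,0,0],[0,0,0],[0,0,0],[0,0,0]], "xyz": [[0,0,0.001],[0,0,0.0005],[0,0,0.0003],[0,0,0]], "hand": [0.015,0.015,0.015,0.015]}}

```text
time_s: 20.2
position: [0.4202, -0.2998, 0.0328]
tcp_rot: [0.0, 0.0, 1.0, -0.0]
contact_force: [-1.6, 1.9, 16.4]
width: 0.0242
finger_force: 61.0
```

Emit:
{"api": "carry_out", "payload": {"twist": [[0,0,0],[0,0,0],[0,0,0],[0,0,0],[0,0,0],[0,0,0],[0,0,0],[0,0,0],[0,0,0],[0,0,0],[0,0,0],[0,0,0],[0,0,0],[0,0,0],[0,0,0],[0,0,0],[0,0,0],[0,0,0],[0,0,0]], "xyz": [[0,0,0],[0,0,0],[0,0,0],[0,0,0],[0,0,-0.02],[0,0,-0.03],[0,0,-0.03],[0,0,-0.03],[-0.0036,0.0326,0],[-0.0036,0.0326,0],[-0.0036,0.0326,0],[-0.0036,0.0326,0],[-0.0036,0.0326,0],[-0.0036,0.0326,0],[-0.0036,0.0326,0],[-0.0036,0.0326,0],[-0.0032,0.0322,0],[0,0,0],[0,0,0]], "hand": [0.04,0.05,0.06,0.065,0.07,0.075,0.075,0.075,0.075,0.075,0.075,0.075,0.075,0.075,0.075,0.075,0.075,0.075,0.075]}}

```text
time_s: 22.1
position: [0.4521, -0.0061, 0.1419]
tcp_rot: [-0.0, -0.001, 1.0, -0.0]
contact_force: [0.6, 0.1, 0.1]
width: 0.075
finger_force: 0.0
```

Run:
```python
from h import *
d=snap('wrist','w8'); e=snap('side','s5'); snap('top','t5'); s=robot.sense(); print(s['time_s'],s['position'].round(4),s['width'],s['contact_force'].round(1))
```

```text
22.25 [ 0.452  -0.0073  0.1419] 0.0748120195268279 [-0.5 -0.3  0.3]
```

Emit:
{"api": "carry_out", "payload": {"twist": [[0,0,0],[0,0,0],[0,0,0],[0,0,0],[0,0,0],[0,0,0],[0,0,0],[0,0,0],[0,0,0],[0,0,0],[0,0,0],[0,0,0],[0,0,0]], "xyz": [[0,0,0.035],[0,0,0.035],[0,0,0.022],[0,0,0.01],[0,0,0.005],[0,0,0],[0,0,0],[0,0,0],[0,0,0],[0,0,0],[0,0,0],[0,0,0],[0,0,0]], "hand": [0.075,0.075,0.075,0.075,0.075,0.055,0.03,0.03,0.03,0.03,0.03,0.03,0.03]}}

```text
time_s: 23.55
position: [0.4528, -0.0067, 0.036]
tcp_rot: [0.001, 0.0, 1.0, -0.0]
contact_force: [-0.9, -1.2, 7.4]
width: 0.0368
finger_force: 59.1
```

Emit:
{"api": "carry_out", "payload": {"twist": [[0,0,0],[0,0,0],[0,0,0],[0,0,0],[0,0,0],[0,0,0],[0,0,0],[0,0,0],[0,0,0],[0,0,0],[0,0,0],[0,0,0],[0,0,0],[0,0,0]], "xyz": [[0,0,-0.02],[0,0,-0.03],[0,0,-0.03],[0,0.0333,0],[0,0.0333,0],[0,0.0333,0],[0,0.0333,0],[0,0.0333,0],[0,0.0333,0],[0,0.0333,0],[0,0.0333,0],[0,0.0333,0],[0,0,0],[0,0,0]], "hand": [0.03,0.03,0.03,0.03,0.03,0.03,0.03,0.03,0.03,0.03,0.03,0.03,0.03,0.03]}}

```text
time_s: 24.95
position: [0.4521, 0.2938, 0.1155]
tcp_rot: [0.0, -0.0, 1.0, 0.0]
contact_force: [-0.9, -1.0, -0.8]
width: 0.037
finger_force: 60.5
```

Contact is expected at about z = 0.039.

Emit:
{"api": "carry_out", "payload": {"twist": [[0,0,0],[0,0,0],[0,0,0],[0,0,0],[0,0,0],[0,0,0],[0,0,0],[0,0,0]], "xyz": [[0,-0.0005,0.03],[0,0,0.025],[0,0,0.013],[0,0,0.005],[0,0,0.002],[0,0,0.0015],[0,0,0],[0,0,0]], "hand": [0.03,0.03,0.03,0.03,0.03,0.03,0.03,0.03]}}

```text
time_s: 25.75
position: [0.4527, 0.2928, 0.0391]
tcp_rot: [0.0, 0.0, 1.0, 0.0]
contact_force: [0.9, 0.9, -0.4]
width: 0.0366
finger_force: 60.5
```

Emit:
{"api": "carry_out", "payload": {"twist": [[0,0,0],[0,0,0],[0,0,0]], "xyz": [[0,0,0.0005],[0,0,0.0005],[0,0,0]], "hand": [0.03,0.03,0.03]}}

```text
time_s: 26.05
position: [0.4528, 0.2929, 0.0389]
tcp_rot: [0.001, 0.0, 1.0, 0.0]
contact_force: [-5.1, -3.5, 26.8]
width: 0.0364
finger_force: 63.2
```

Emit:
{"api": "carry_out", "payload": {"twist": [[0,0,0],[0,0,0],[0,0,0],[0,0,0],[0,0,0],[0,0,0],[0,0,0],[0,0,0],[0,0,0],[0,0,0],[0,0,0],[0,0,0],[0,0,0],[0,0,0],[0,0,0],[0,0,0],[0,0,0],[0,0,0],[0,0,0],[0,0,0]], "xyz": [[0,0,0],[0,0,0],[0,0,0],[0,0,0],[0,0,-0.02],[0,0,-0.03],[0,0,-0.03],[0,0,-0.03],[-0.0211,-0.0286,0],[-0.0211,-0.0286,0],[-0.0211,-0.0286,0],[-0.0211,-0.0286,0],[-0.0211,-0.0286,0],[-0.0211,-0.0286,0],[-0.0211,-0.0286,0],[-0.0211,-0.0286,0],[-0.0211,-0.0286,0],[-0.0211,-0.0286,0],[0,0,0],[0,0,0]], "hand": [0.05,0.06,0.07,0.075,0.08,0.08,0.08,0.08,0.08,0.08,0.08,0.08,0.08,0.08,0.08,0.08,0.08,0.08,0.08,0.08]}}

```text
time_s: 28.05
position: [0.6629, 0.0059, 0.1469]
tcp_rot: [-0.0, 0.001, 1.0, 0.0]
contact_force: [0.1, 0.5, 0.1]
width: 0.0797
finger_force: 0.0
```

Run:
```python
from h import *
d=snap('wrist','w9'); s=robot.sense(); print(s['time_s'],s['position'].round(4),s['width'])
g=d['frame'].min(axis=2); m=(g>215).astype(np.uint8); n,l,st,c=cv2.connectedComponentsWithStats(m)
for i in range(1,n):
    if st[i,4]>150: x,y,w,h,a=st[i]; print(st[i],c[i].round(1),onplane(d,(x+w/2-.5,y+h/2-.5),.04).round(4),proj(d,(.664,.0065,.04)).round(1))
```

```text
28.1 [0.6625 0.0067 0.147 ] 0.07986250007406677
[ 76  27  19  25 323] [83.6 39.1] [ 0.5507 -0.1116  0.04  ] [262.7 198. ]
[ 198   31   75   37 2640] [234.2  48.7] [ 0.557 -0.012  0.04 ] [262.7 198. ]
[  92   37   69   30 1048] [126.9  49.5] [ 0.5584 -0.0854  0.04  ] [262.7 198. ]
[ 236  173   55   50 1257] [262.4 196.4] [0.6636 0.0067 0.04  ] [262.7 198. ]
[ 29 258  95  35 584] [ 76.9 275.1] [ 0.7343 -0.1538  0.04  ] [262.7 198. ]
[ 216  276  133   27 1628] [279.4 292.3] [0.749  0.0233 0.04  ] [262.7 198. ]
```

Emit:
{"api": "carry_out", "payload": {"twist": [[0,0,0],[0,0,0],[0,0,0],[0,0,0],[0,0,0],[0,0,0],[0,0,0],[0,0,0],[0,0,0],[0,0,0],[0,0,0],[0,0,0],[0,0,0]], "xyz": [[-0.001,0,0.035],[0,0,0.035],[0,0,0.028],[0,0,0.012],[0,0,0.006],[0,0,0],[0,0,0],[0,0,0],[0,0,0],[0,0,0],[0,0,0],[0,0,0],[0,0,0]], "hand": [0.08,0.08,0.08,0.08,0.08,0.06,0.035,0.035,0.035,0.035,0.035,0.035,0.035]}}

```text
time_s: 29.4
position: [0.6649, 0.0065, 0.0331]
tcp_rot: [0.001, 0.0, 1.0, 0.0]
contact_force: [-1.5, 1.1, 7.1]
width: 0.0426
finger_force: 60.3
```

Emit:
{"api": "carry_out", "payload": {"twist": [[0,0,0],[0,0,0],[0,0,0],[0,0,0],[0,0,0],[0,0,0],[0,0,0],[0,0,0],[0,0,0],[0,0,0],[0,0,0],[0,0,0],[0,0,0],[0,0,0]], "xyz": [[0,0,-0.02],[0,0,-0.03],[0,0,-0.03],[0.0143,0.0318,0],[0.0143,0.0318,0],[0.0143,0.0318,0],[0.0143,0.0318,0],[0.0143,0.0318,0],[0.0143,0.0318,0],[0.0143,0.0318,0],[0.0143,0.0318,0],[0.0143,0.0318,0],[0,0,0],[0,0,0]], "hand": [0.035,0.035,0.035,0.035,0.035,0.035,0.035,0.035,0.035,0.035,0.035,0.035,0.035,0.035]}}

```text
time_s: 30.8
position: [0.5356, 0.2935, 0.1123]
tcp_rot: [0.001, -0.0, 1.0, 0.0]
contact_force: [-0.9, 0.3, -1.4]
width: 0.0427
finger_force: 61.4
```

Emit:
{"api": "carry_out", "payload": {"twist": [[0,0,0],[0,0,0],[0,0,0],[0,0,0],[0,0,0],[0,0,0],[0,0,0],[0,0,0]], "xyz": [[0,-0.0005,0.03],[0,0,0.025],[0,0,0.013],[0,0,0.005],[0,0,0.002],[0,0,0.0007],[0,0,0.0005],[0,0,0]], "hand": [0.035,0.035,0.035,0.035,0.035,0.035,0.035,0.035]}}

```text
time_s: 31.6
position: [0.5362, 0.2924, 0.0362]
tcp_rot: [0.001, 0.0, 1.0, 0.0]
contact_force: [0.2, -1.3, 5.0]
width: 0.0423
finger_force: 61.9
```

Emit:
{"api": "carry_out", "payload": {"twist": [[0,0,0],[0,0,0],[0,0,0],[0,0,0],[0,0,0],[0,0,0],[0,0,0],[0,0,0],[0,0,0],[0,0,0],[0,0,0],[0,0,0],[0,0,0],[0,0,0],[0,0,0],[0,0,0],[0,0,0]], "xyz": [[0,0,0.0003],[0,0,0],[0,0,0],[0,0,0],[0,0,0],[0,0,-0.02],[0,0,-0.03],[0,0,-0.03],[0,0,-0.03],[0,0,-0.035],[0,0,-0.035],[0,0,-0.035],[0.013,-0.03,0],[0.013,-0.03,0],[0.013,-0.03,0],[0,0,0],[0,0,0]], "hand": [0.035,0.05,0.06,0.07,0.075,0.08,0.08,0.08,0.08,0.08,0.08,0.08,0.08,0.08,0.08,0.08,0.08]}}

```text
time_s: 33.3
position: [0.4966, 0.2019, 0.2502]
tcp_rot: [0.0, 0.001, 1.0, 0.0]
contact_force: [0.8, 0.4, -0.1]
width: 0.0796
finger_force: 0.0
```

Run:
```python
from h import *
d=snap('wrist','w10'); e=snap('side','s6'); t=snap('top','t6'); s=robot.sense(); print(s['time_s'],s['position'].round(4),s['width'])
z=lambda i,k:cv2.resize(i,None,fx=k,fy=k,interpolation=cv2.INTER_CUBIC)
a=z(d['frame'][55:230,285:400],2); b=z(e['frame'][215:345,205:365],2.2); c=z(t['frame'][125:230,300:380],3)
H=360; f=lambda i:cv2.copyMakeBorder(i[:H],0,max(0,H-i.shape[0]),0,0,cv2.BORDER_CONSTANT); o=np.hstack([f(a),f(b)[:, :330],f(c)]); print(a.shape,b.shape,c.shape,o.shape); cv2.imwrite('pics/fin.png',o)
```

```text
33.45 [0.497  0.203  0.2499] 0.0804267149407771
(350, 230, 3) (286, 352, 3) (315, 240, 3) (360, 800, 3)
```

View pics/fin.png

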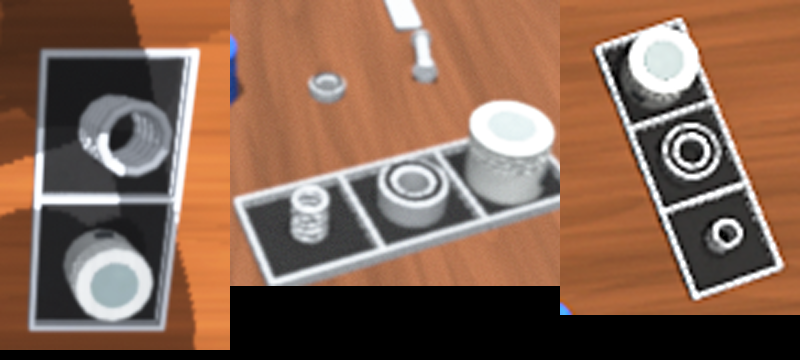

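All five parts stand upright in their compartments: large spring and small piston in the short tray, then small spring, bearing and large piston in the long one. Final numeric check of the centring.

Run:
```python
from h import *
w,s,t=load('w10'),load('s6'),load('t6')
q=lambda d,x0,y0,k,p,z:onplane(d,(x0+(p[0]+.5)/k-.5,y0+(p[1]+.5)/k-.5),z)[:2]
def rep(n,x,c,yaw):
    e=x-np.array(c);a=np.radians(yaw);print(n,x.round(4),'off mm',(1e3*np.array([e[0]*np.cos(a)+e[1]*np.sin(a),-e[0]*np.sin(a)+e[1]*np.cos(a)])).round(1))
rep('LS w',q(w,285,55,2,(132,137),.057),(.4525,.2925),0); rep('SP w',q(w,285,55,2,(114,283),.043),(.5355,.2925),0)
C=dict(LP=(.5814,-.2628),LB=(.5005,-.2815),SS=(.4196,-.3002)); Z=dict(LP=.053,LB=.025,SS=.035)
for n,p in dict(LP=(104,59),LB=(131,151),SS=(167,234)).items(): rep(n+' t',q(t,300,125,3,p,Z[n]),C[n],13)
for n,p in dict(LP=(281,128),LB=(183,181),SS=(82,197)).items(): rep(n+' s',q(s,205,215,2.2,p,Z[n]),C[n],13)
```

```text
LS w [0.4511 0.2907] off mm [-1.4 -1.8]
SP w [0.5341 0.2921] off mm [-1.4 -0.4]
LP t [ 0.5821 -0.2634] off mm [ 0.6 -0.8]
LB t [ 0.5014 -0.2821] off mm [ 0.8 -0.8]
SS t [ 0.4202 -0.3001] off mm [ 0.6 -0.1]
LP s [ 0.579  -0.2644] off mm [-2.7 -1.1]
LB s [ 0.5002 -0.2821] off mm [-0.4 -0.5]
SS s [ 0.4217 -0.2998] off mm [ 2.1 -0.1]
```

Every part is within about 2–3 mm of its compartment centre, which is about the limit of the measurement. Handing in.

```bash
python3 -c "
from h import *
print(robot.hand_in())"
```

```text
the job is handed in; nothing more can be done
None
```

Both kits are made up and handed in at about 33 s of the 125 s limit: all five parts stand upright, one per compartment, measured within about 3 mm of centre, and I left the small bearing and the look-alikes alone.

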